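# Check an encoder over one full turn of its handwheel

## Task

Check the encoder on its test fixture: press the round key on the readout to zero the count, then take the handwheel by its black handle and turn it exactly one full turn clockwise (seen from above), so that the handle comes back to where it stood, and finally press the wide bar-shaped key to store the count. Press each of these keys fully down and let it spring back; do not press the two square keys, press the keys only at their turn, and leave the other things on the table where they are.

Things in the scene. Friction and masses are not known exactly. Their poses are not given: they have to be found in the camera images.
- wheel (a joint): Aluminium three-spoke handwheel, 146 mm across, lying flat with an upright axis on top of a dark encoder on a 150 x 150 mm aluminium base plate (fixed to the table). Rim top 93 mm above the table. Joint value in rad grows clockwise seen from above; it may start anywhere from -2.5 to 2.5 and turns freely past a full turn; light friction holds it where it is left.
- wheel_axis (a point): Point on the wheel's upright axis at the grip height of the handle, 124 mm above the table.
- handle (a point): Grip point on the axis of the wheel's black upright handle, 124 mm above the table and 65 mm from the wheel's axis. The handle is a cylinder of 22 mm diameter, from 96 to 151 mm above the table, and revolves freely on its own pin, so it can be held tight while the wheel turns. The wheel hub's top is at 103 mm.
- readout: Grey readout, 226 mm wide (its y), 140 mm deep (its x), fixed to the table. Origin: at the height of its underside, below the middle of the key row; front (-x) faces roughly to the robot. In front a panel, rising to the back at 36 degrees, carries a row of four keys. Close behind them stands an upright display: its face is 26 mm behind the centres of the key tops, its top 202 mm above the table.
- hood_edge (a point): Middle of the lower front edge of the hood over the display, 183 mm above the table; the hood runs over the readout's full width, 8 mm thick, and juts out 19 mm from the display's face. A gripper standing upright over the keys would hit it: press the keys square to the panel, with the tool tilted about 36 degrees.
- key_zero (a joint): The round key (20 mm diameter), the leftmost of the row seen from the robot: zeroes the count. Joint value = how far it is pressed: 0 up, 0.006 m fully down (about 4.5 N), springs back.
- key_zero_top (a point): Centre of the round key's top face, 66 mm to the readout's +y of its middle; 88 mm above the table with the key up. Its z axis points out of the panel (36 degrees from vertical, to the readout's front), its y axis along the row to the left.
- key_a (a joint): Square key (18 mm), second from left, 44 mm from the round key; not to be pressed (joint 0 to 0.006 m).
- key_b (a joint): Square key (18 mm), third from left, 44 mm from the bar key; not to be pressed (joint 0 to 0.006 m).
- key_store (a joint): The wide bar key (18 x 36 mm, long along the row), rightmost: stores the count. Joint value = how far it is pressed: 0 up, 0.006 m fully down (about 4.5 N), springs back.
- key_store_top (a point): Centre of the bar key's top face, 66 mm to the readout's -y of its middle; axes as for the round key. All key tops stand 8 mm above the panel.
- clamp_meter: Yellow clamp meter lying on the table behind the gap between fixture and readout, 200 x 85 x 38 mm, bystander. Origin: underside.
- screwdriver: Screwdriver lying on the table in front of that gap, bystander.
- tape_roll: Black tape roll lying flat, 70 mm across, 20 mm high, in front to the robot's right, bystander. Origin: centre of underside.
- screw_cup: Small steel bowl, 70 mm across and 50 mm high, to the robot's left, bystander. Origin: underside.

How it is judged (in metres and radians):
On the way, in this order (a step that is already met when the one before it is completed fails the run):
1. the round key is pressed down while the wheel still stands as it was (value of joint key_zero above 0.004 m and distance of handle from where it was at the start of the episode below 0.012 m and value of joint wheel below 3.3 rad), for 0.05 s.
2. with all keys up the wheel has been turned one full turn clockwise and stands still, its handle within 12 mm of where it started (value of joint wheel between 3.3 and 9.2 rad and distance of handle from where it was at the start of the episode below 0.012 m and velocity of joint wheel between -0.1 and 0.1 rad/s and value of joint each of key_zero, key_a, key_b, key_store below 0.0015 m), for 0.2 s.
3. the bar key is pressed down while the wheel stands there (value of joint key_store above 0.004 m and value of joint wheel between 3.3 and 9.2 rad and distance of handle from where it was at the start of the episode below 0.012 m), for 0.05 s.
At the end, for the whole second after the job is handed in: The wheel has made one full turn clockwise and stands still with its handle within 12 mm of where it started, and all four keys are up again (less than 1.5 mm down) (all of step 2); the robot touches nothing.
It fails at once if a square key is pressed (more than 3 mm) (value of joint any of key_a, key_b above 0.003 m).
It fails at once if the bar key is pressed before the full turn is complete (value of joint key_store above 0.003 m and (value of joint wheel below 3.3 rad or distance of handle from where it was at the start of the episode above 0.02 m)).
It fails at once if the round key is pressed again after the wheel has been turned (value of joint key_zero above 0.003 m and (value of joint wheel above 3.3 rad or distance of handle from where it was at the start of the episode above 0.02 m)).
It fails at once if another thing on the table is moved by more than 30 mm (distance of any of clamp_meter, screwdriver, tape_roll, screw_cup from where it was at the start of the episode above 0.03 m).
It also fails if it takes over 72 s, if anything falls off the work surface, if the arm or the gripper's body presses on something with over 40 N, if the wrist force passes 120 N, or if a joint passes its speed limit or range.

## Robot

A 6-joint arm with a two-finger parallel gripper is mounted at the origin on the work surface. World frame = base frame: x ahead of the robot, y to its left, z up, the work surface at z = 0. Lengths are in mm, angles in rad, forces in N, time in s.
With the tool pointing down it reaches from about 225 to 725 mm from the base axis. Payload 3.1 kg.
Tool frame: the origin (TCP) lies at the very end of the fingers, on their centre line; the grasp point (between the pads) lies 19 mm behind it; z points along the fingers, y is the line along which they close (so a half turn about z gives the same grasp; the last joint's range is limited). The gripper opens to 85 mm and grips with 20 to 120 N. Pads are 22 mm wide; open, the fingers measure 114 mm over their backs; the gripper's body (76 mm by 85 mm) begins 54 mm behind the grasp point. The pads swing forward as they close: fully open they stand 13 mm farther back than shut.
Start: joints at [1.016, 0.048, 0.099, 1.622, 0, 1.443], TCP at [217.335, 477.894, 231.312] pointing down, gripper open.
Joint ranges: [-2.91, 2.91], [-0.99, 1.94], [-1.21, 1.42], [-2.12, 2.29], [-1.49, 1.47], [-3.14, 3.14]. Speed limits (rad/s): [2.79, 2.79, 3.14, 3.14, 3.14, 3.14].

## Interface

Orientations are given as a unit quaternion [w, x, y, z].
In Python, from station import env gives the robot as it stands.
- The arm moves only by the tool servo_tool, never from a script. Its argument "increments" is a list of rows, each an object with "translation": the shift along the tool's x, y, z each as a share of 0.03 m, from -1 to 1, a list of three; "roll": the turn about the tool's z as a share of 6 degrees, from -1 to 1; "hand": the closure, from 0 (fully open) to 1 (shut). A call has exactly 8 rows; each row shifts and turns the commanded pose from where the row before left it, along the tool's axes as they then stand; what a row does not reach is not made up. A row lasts 1/10 s, in which the tool goes at most 50 mm and 8.59 degrees, less where a joint would pass 70% of its speed; a pose out of reach is approached as far as the arm can. A call with a number of a shift or a turn outside -1 to 1 is refused whole. A call with a gripper value outside its range is refused whole. The fingers move at their own pace and stop on an object; "grip_force" is the grip in N (left out, the last holds). Time passes only in rows, so rows that do not move let the fingers close, or fill a call up. It gives the time, the measured TCP pose, the force, the opening and the grip force at its end, in the units of the state.
- env.state(): the state, without advancing time (a new reading comes with each control period).
- env.get_image(name): name is "scene" or "top" or "wrist"; returns the picture (400x640x3 uint8, red, green, blue); there is no depth.
- env.camera_params(name): a dict with "fov_y" (degrees; the focal length in pixels is half the picture's height over the tangent of half this angle, whatever the lens; pixels are square), "cx", "cy" (the principal point, pixels), "dist" ([k1, k2, p1, p2, k3] as OpenCV has them; the pictures are not rectified), "rvec" (rotation vector, rad) and "tvec" (3), from world to camera coordinates, as OpenCV has them; the wrist camera has in their place "tool_from_camera" (4x4, takes a point from camera to tool coordinates, whose origin is the TCP and whose axes are the flange's). Camera axes: x right, y down, z forward; pixel columns grow to the right and rows downward; lengths in mm; the calibration is good to about 2 mm. A picture is of the moment at which its call begins: read the wrist's pose just before it. camera_params takes no time and is no camera call.
- env.job_done(): hands the job in; it is judged then, once.
The state is a dict: "t": time; "joint_pos": joint angles; "qd": joint speeds; "joint_torque": joint torques, N m; "tcp_pos": TCP position; "ee_rot": TCP orientation; "wrist_force": force on the tool from outside, world axes, zero at the start; "wrist_torque": the same for the moment, N m; "finger_gap": opening from 0.0 (shut) to 1.0 (fully open); "grip_force": force on a finger pad.
Only numpy, scipy, OpenCV 4.12 (cv2) and the standard library are available. Lean on these libraries where they do the work, as an engineer would, in place of code of your own. Each camera call takes 0.05 s, during which the arm holds its last target. There are 200 camera calls.

## Working session

There is one attempt and no reset: what is moved stays moved. The work goes in short steps, Python scripts to look and compute and a tool call to move; the robot and the scene stay as the last step left them, time stands still between calls to the robot, and variables do not carry over. Pictures are saved under pics/ and viewed, at most 10 in all, crops included, and the job is handed in when it is done.

Besides the shell and the picture viewer there is one more tool, called after ">>>" as name(argument=value, ...), one argument or row to a line, values as JSON. servo_tool: Moves the arm, as the interface text tells. Its arguments: {"type":"object","properties":{"increments":{"type":"array"},"grip_force":{"type":"number"}},"required":["increments"]}

```bash
mkdir -p pics; ls; cat > h.py <<'E'
import numpy as np, cv2
from scipy.spatial.transform import Rotation as R
from station import env
def K(c,shape=(400,640)):
    p=env.camera_params(c); f=shape[0]/2/np.tan(np.radians(p['fov_y'])/2)
    return p,np.array([[f,0,p['cx']],[0,f,p['cy']],[0,0,1.]]),np.array(p['dist'],float)
def pose(c,st=None):
    p,k,d=K(c)
    if c!='wrist':
        r=cv2.Rodrigues(np.array(p['rvec'],float))[0]; t=np.array(p['tvec'],float).ravel(); return r,t
    st=st or env.state(); q=st['ee_rot']; W=np.eye(4); W[:3,:3]=R.from_quat([q[1],q[2],q[3],q[0]]).as_matrix(); W[:3,3]=st['tcp_pos']
    M=np.linalg.inv(W@np.array(p['tool_from_camera'])); return M[:3,:3],M[:3,3]
def ray(c,uv,st=None):
    p,k,d=K(c); r,t=pose(c,st)
    n=cv2.undistortPoints(np.array(uv,float).reshape(-1,1,2),k,d).reshape(-1,2)
    D=np.c_[n,np.ones(len(n))]@r; return -r.T@t,D
def onz(c,uv,z,st=None):
    o,D=ray(c,uv,st); return o+D*((z-o[2])/D[:,2])[:,None]
def proj(c,P,st=None):
    p,k,d=K(c); r,t=pose(c,st)
    return cv2.projectPoints(np.array(P,float).reshape(-1,3),cv2.Rodrigues(r)[0],t,k,d)[0].reshape(-1,2)
def snap(c,name,crop=None,s=1):
    st=env.state(); im=env.get_image(c)[:,:,::-1].copy(); cv2.imwrite(f'pics/{name}_raw.png',im)
    if crop: im=im[crop[1]:crop[3],crop[0]:crop[2]]
    cv2.imwrite(f'pics/{name}.png',cv2.resize(im,None,fx=s,fy=s)); return st
E
python3 - <<'E'
from h import *
a=snap('scene','s0');snap('top','t0')
i=np.hstack([cv2.imread('pics/s0_raw.png'),cv2.imread('pics/t0_raw.png')])
print(a)
for c in('scene','top'):
    r,t=pose(c);print(c,-r.T@t,r[2],K(c)[1][0,0],proj(c,a['tcp_pos']))
E
```

```text
pics
{'t': 0.0, 'joint_pos': array([1.01620294e+00, 4.87356205e-02, 9.75678172e-02, 1.62197795e+00,
       3.90901086e-05, 1.44299361e+00]), 'qd': array([2.67097609e-04, 7.25061120e-05, 1.28682013e-03, 1.11300835e-03,
       1.04908010e-03, 8.08982227e-04]), 'joint_torque': array([-1.28097649e-04, -3.38783419e+01,  3.20015287e+01,  2.03109125e-02,
       -7.59702607e-05,  6.06242992e-06]), 'tcp_pos': array([217.00208926, 477.38338049, 230.10996495]), 'ee_rot': array([-4.11496418e-04,  2.11779310e-01,  9.77316808e-01, -1.10045572e-03]), 'wrist_force': array([ 0.038995  , -0.05735476,  0.87301918]), 'wrist_torque': array([-0.00897778,  0.02878118, -0.00248661]), 'grip_force': 0.0, 'finger_gap': 1.0004823241875154}
scene [1208.26891455  304.00734194 1012.68167567] [-0.57449883 -0.2588797  -0.77648722] 443.1655352540148 [[544.01203361 137.97559825]]
top [ 410.37634647    1.4764994  1264.98144646] [ 0.13325635 -0.0137009  -0.9909869 ] 392.3732042670733 [[132.91205983 335.13587602]]
```

View pics/s0.png

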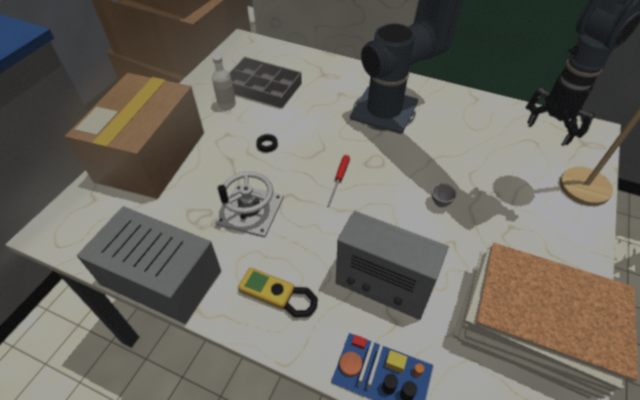

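View pics/t0.png

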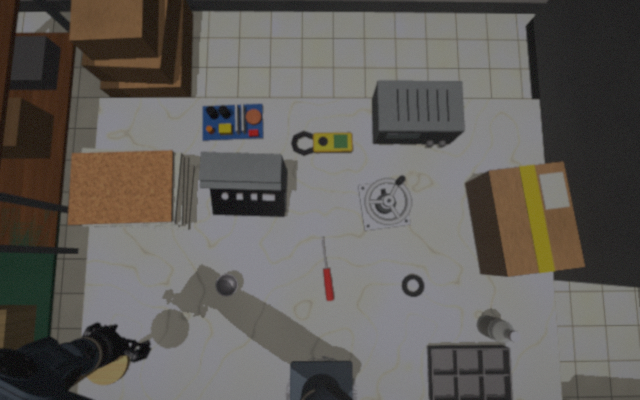

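```bash
python3 - <<'E'
from h import *
im=cv2.imread('pics/t0_raw.png');g=cv2.cvtColor(im,6)
x0,y0,x1,y1=205,185,290,218
m=(g[y0:y1,x0:x1]>110).astype('uint8');n,l,s,c=cv2.connectedComponentsWithStats(m)
for i in range(1,n):
    if s[i,4]>8: uv=c[i]+[x0,y0]; print('key?',uv,s[i,4],onz('top',uv,88)[0].round(1))
a=cv2.resize(im[180:222,195:295],None,fx=6,fy=6,interpolation=2);b=cv2.resize(im[165:240,350:425],None,fx=6,fy=6,interpolation=2)
o=np.zeros((450+252,600,3),'uint8');o[:252,:]=a;o[252:,:450]=b
cv2.imwrite('pics/z.png',cv2.resize(o,(510,597)))
hx=(g[165:240,350:425]<60).astype('uint8');n,l,s,c=cv2.connectedComponentsWithStats(hx)
for i in range(1,n):
    if s[i,4]>8: uv=c[i]+[350,165]; print('dark',uv,s[i],[onz('top',uv,z)[0].round(1) for z in(151,124)])
E
```

```text
key? [218.37545126 208.49819495] 277 [560.4 307.6  88. ]
key? [224.56521739 195.91304348] 23 [598.9 290.3  88. ]
key? [239.         196.17391304] 23 [598.1 246.6  88. ]
key? [253.95454545 196.27272727] 22 [597.8 201.3  88. ]
key? [267.92307692 197.03846154] 52 [595.5 158.9  88. ]
key? [287.925 210.85 ] 40 [553.4  97.9  88. ]
dark [399.79166667 180.125     ] [46 11  9  9 48] [array([ 635.7, -230.2,  151. ]), array([ 641.2, -235.8,  124. ])]
dark [382.875 192.25 ] [32 25  3  6 16] [array([ 600. , -180.3,  151. ]), array([ 604.6, -184.7,  124. ])]
dark [380.2962963  209.22222222] [26 40 12  8 27] [array([ 550.6, -171.8,  151. ]), array([ 554., -176.,  124.])]
```

View pics/z.png

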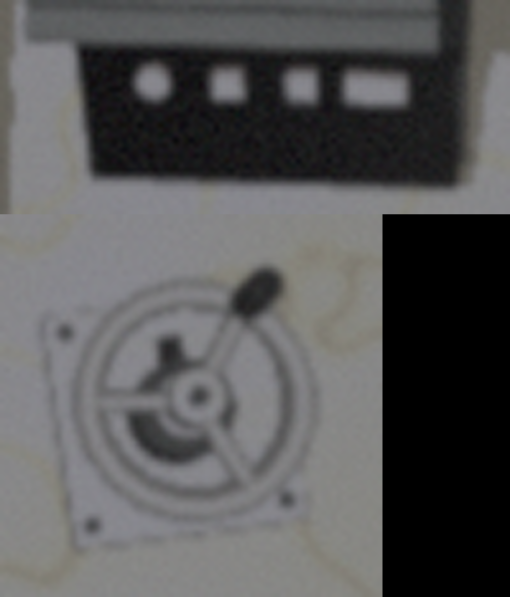

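```bash
python3 - <<'E'
from h import *
im=cv2.imread('pics/s0_raw.png')[40:170,500:640]
x=cv2.resize(im,None,fx=5,fy=5,interpolation=2).astype(float)*1.8
st=env.state();t=st['tcp_pos'];q=st['ee_rot'];M=R.from_quat([q[1],q[2],q[3],q[0]]).as_matrix()
x=np.clip(x,0,255).astype('uint8')
for yy in (-70,-57,0,57,70):
  for zz in (-113,-95,-73,-13,0):
    u=(proj('scene',t+M@[0,yy,zz])[0]-[500,40])*5
    cv2.circle(x,tuple(int(v) for v in u),2,(0,0,255) if zz else (0,255,0),-1)
cv2.imwrite('pics/z2.png',x[:600])
print('hub',onz('top',[389.2,200.7],103), 'hood')
E
```

```text
hub [[ 582.45091082 -206.59538985  103.        ]] hood
```

View pics/z2.png

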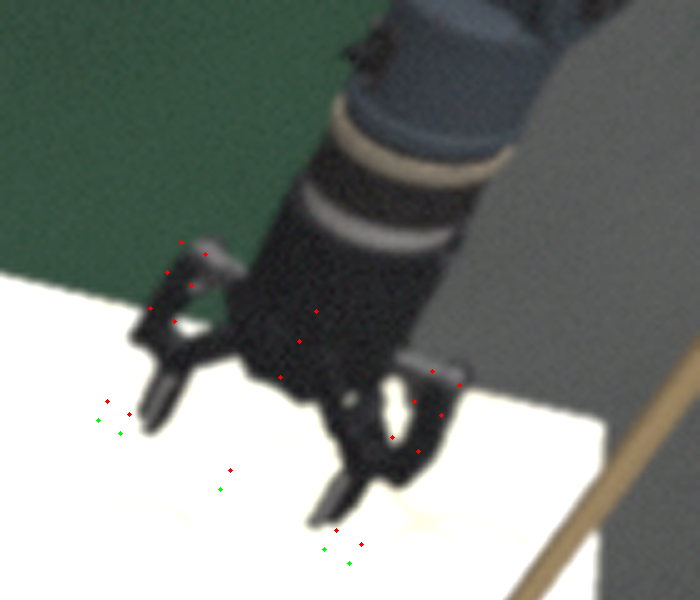

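The top view shows the key row at px (225,196) to (268,197), the wheel hub at (389,201) and the handle at (400,180). In the scene view the open fingers carry knuckles that flare about 19 mm beyond the tips. The tool can't tilt, so I'll press with one corner of an open, rolled finger, which stays in front of the hood.

>>> servo_tool(
  increments=[
    {"translation": [0, 0, 0], "roll": 0.94, "hand": 0},
    {"translation": [0, 0, 0], "roll": 0.94, "hand": 0},
    {"translation": [0, 0, 0], "roll": 0.94, "hand": 0},
    {"translation": [-1, 0, 0], "roll": 0, "hand": 0},
    {"translation": [-1, 0, 0], "roll": 0, "hand": 0},
    {"translation": [-1, 0, 0], "roll": 0, "hand": 0},
    {"translation": [-1, 0, 0], "roll": 0, "hand": 0},
    {"translation": [-1, 0, 0], "roll": 0, "hand": 0},
  ],
)

```text
t: 0.9
tcp_pos: [330.4, 377.7, 230.7]
ee_rot: [-0.0, 0.353, 0.936, -0.0]
wrist_force: [0.4, 1.0, 0.0]
finger_gap: 0.999
grip_force: 0.0
```

>>> servo_tool(
  increments=[
    {"translation": [-0.95, 0.18, 0], "roll": 0, "hand": 0},
    {"translation": [-0.95, 0.18, 0], "roll": 0, "hand": 0},
    {"translation": [-0.95, 0.18, 0], "roll": 0, "hand": 0},
    {"translation": [-0.95, 0.18, 0], "roll": 0, "hand": 0},
    {"translation": [-0.95, 0.18, 0], "roll": 0, "hand": 0},
    {"translation": [-0.95, 0.18, 0], "roll": 0, "hand": 0},
    {"translation": [-0.95, 0.18, 0], "roll": 0, "hand": 0},
    {"translation": [0, 0, 0], "roll": 0, "hand": 0},
  ],
)

```text
t: 1.7
tcp_pos: [506.9, 273.0, 229.7]
ee_rot: [-0.0, 0.355, 0.935, -0.001]
wrist_force: [-0.0, 0.0, -0.7]
finger_gap: 0.996
grip_force: 0.0
```

```bash
python3 - <<'E'
from h import *
st=snap('wrist','w1');print(st['tcp_pos'],st['joint_pos'].round(2));print(K('wrist')[0]['tool_from_camera'])
print(proj('wrist',[[598.9,290.3,88],[595.5,158.9,88]],st))
E
```

```text
[506.9199258  273.00695195 229.7159344 ] [ 0.38  0.18  0.24  1.63 -0.    1.1 ]
[[-3.82851729e-04 -9.58007082e-01 -2.86744283e-01  7.36798616e+01]
 [ 9.99999903e-01 -3.04962378e-04 -3.16294269e-04 -7.07906468e-01]
 [ 2.15565932e-04 -2.86744376e-01  9.58007107e-01 -1.42129234e+02]
 [ 0.00000000e+00  0.00000000e+00  0.00000000e+00  1.00000000e+00]]
[[392.99563977 240.27005069]
 [299.98928349 307.94255114]]
```

View pics/w1.png

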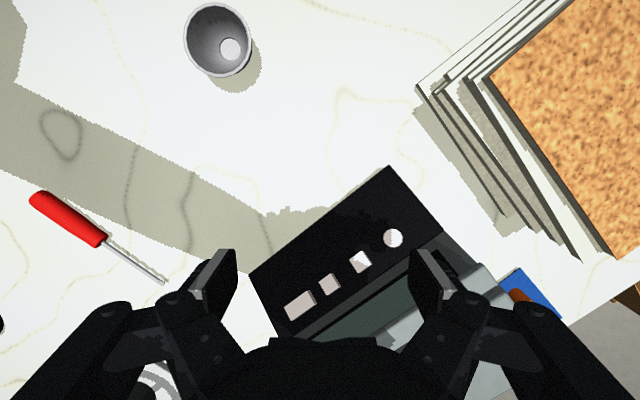

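```bash
python3 - <<'E'
from h import *
st=env.state();q=st['ee_rot'];M=R.from_quat([q[1],q[2],q[3],q[0]]).as_matrix()
im=cv2.imread('pics/w1_raw.png')
P=[(x,y,z) for x in(-11,11) for y in(42.5,50,57) for z in(-13,-23)]
U=proj('wrist',[st['tcp_pos']+M@np.array(p) for p in P],st)
x=cv2.resize(im[230:330,390:550],None,fx=5,fy=5,interpolation=2);x=np.clip(x*1.6,0,255).astype('uint8')
for p,u in zip(P,U):
    v=(u-[390,230])*5; col=(0,255,0) if p[2]==-13 else (0,0,255); cv2.circle(x,tuple(int(a) for a in v),4,col,-1 if p[0]>0 else 1)
cv2.imwrite('pics/z3.png',x);print(U.round())
E
```

```text
[[407. 285.]
 [413. 297.]
 [422. 285.]
 [429. 297.]
 [436. 285.]
 [443. 297.]
 [411. 246.]
 [418. 256.]
 [427. 246.]
 [434. 256.]
 [441. 246.]
 [449. 256.]]
```

View pics/z3.png

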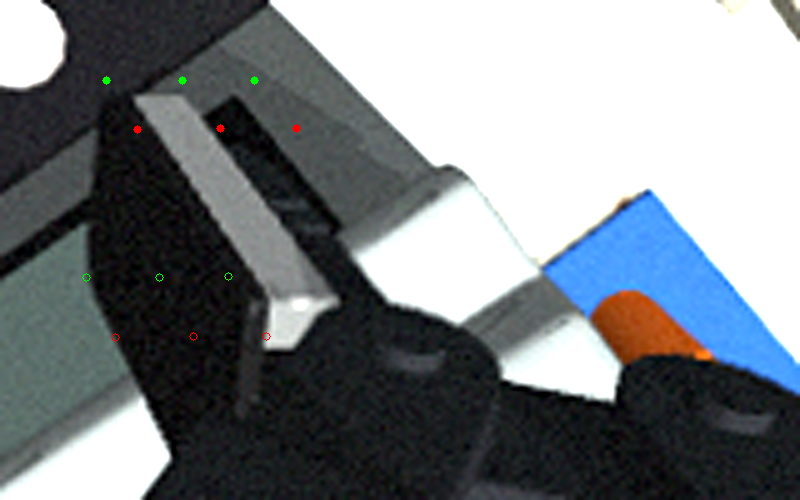

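>>> servo_tool(
  increments=[
    {"translation": [-0.54, 0.19, 0], "roll": 0, "hand": 0},
    {"translation": [-0.54, 0.19, 0], "roll": 0, "hand": 0},
    {"translation": [0, 0, 1], "roll": 0, "hand": 0},
    {"translation": [0, 0, 1], "roll": 0, "hand": 0},
    {"translation": [0, 0, 1], "roll": 0, "hand": 0},
    {"translation": [0, 0, 1], "roll": 0, "hand": 0},
    {"translation": [0, 0, 0.8], "roll": 0, "hand": 0},
    {"translation": [0, 0, 0], "roll": 0, "hand": 0},
  ],
)

```text
t: 2.55
tcp_pos: [531.8, 261.9, 82.2]
ee_rot: [-0.004, 0.353, 0.936, -0.003]
wrist_force: [-0.8, -0.3, 0.0]
finger_gap: 1.0
grip_force: 0.0
```

```bash
python3 - <<'E'
from h import *
st=snap('wrist','w2',(240,100,640,400),2);print(st['tcp_pos'],st['wrist_force'].round(1))
q=st['ee_rot'];M=R.from_quat([q[1],q[2],q[3],q[0]]).as_matrix()
print(proj('wrist',[[598.3,290.8,88],st['tcp_pos']+M@[-11,50.5,-14],st['tcp_pos']+M@[11,50.5,-14]],st), M.round(3))
E
```

```text
[531.78599034 261.91180206  82.22406865] [-0.8 -0.3  0. ]
[[442.51538421 309.90593765]
 [423.60489936 286.54737654]
 [428.27615361 246.97391351]] [[-0.751  0.66  -0.01 ]
 [ 0.66   0.751 -0.003]
 [ 0.005 -0.009 -1.   ]]
```

View pics/w2.png

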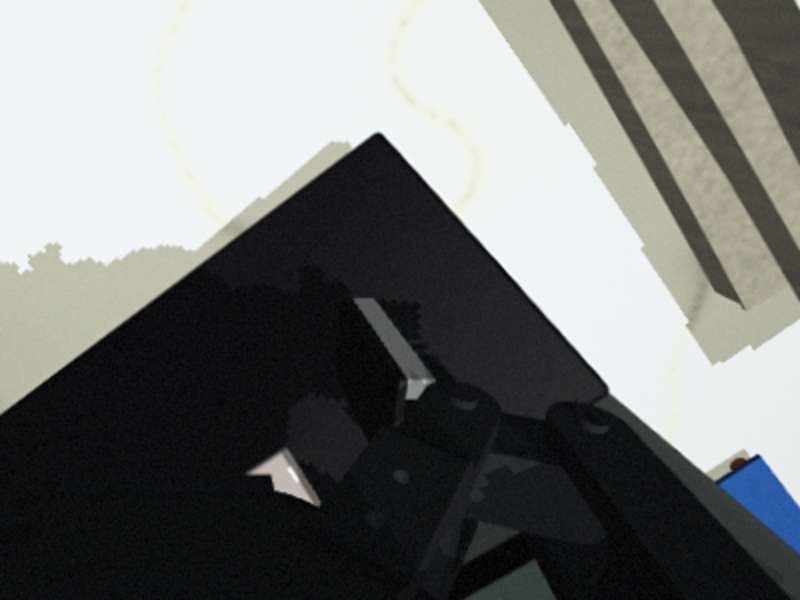

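>>> servo_tool(
  increments=[
    {"translation": [0, 0, 0.13], "roll": 0, "hand": 0},
    {"translation": [-0.15, 0.11, 0], "roll": 0, "hand": 0},
    {"translation": [-0.15, 0.11, 0], "roll": 0, "hand": 0},
    {"translation": [-0.15, 0.11, 0], "roll": 0, "hand": 0},
    {"translation": [-0.13, 0.1, 0], "roll": 0, "hand": 0},
    {"translation": [0, 0, 0], "roll": 0, "hand": 0},
    {"translation": [0, 0, 0], "roll": 0, "hand": 0},
    {"translation": [0, 0, 0], "roll": 0, "hand": 0},
  ],
)

```text
t: 3.4
tcp_pos: [548.5, 260.5, 80.4]
ee_rot: [-0.009, 0.351, 0.936, -0.005]
wrist_force: [-21.2, -0.4, 0.3]
finger_gap: 1.003
grip_force: 0.0
```

>>> servo_tool(
  increments=[
    {"translation": [0.15, -0.14, 0], "roll": 0, "hand": 0},
    {"translation": [0.15, -0.14, 0], "roll": 0, "hand": 0},
    {"translation": [0, 0, 0], "roll": 0.85, "hand": 0},
    {"translation": [0, 0, 0], "roll": 0.85, "hand": 0},
    {"translation": [0.06, 0.12, 0], "roll": 0, "hand": 0},
    {"translation": [0.06, 0.12, 0], "roll": 0, "hand": 0},
    {"translation": [0, 0, 0], "roll": 0, "hand": 0},
    {"translation": [0, 0, 0], "roll": 0, "hand": 0},
  ],
)

```text
t: 4.2
tcp_pos: [541.9, 268.4, 81.4]
ee_rot: [-0.007, 0.433, 0.901, -0.003]
wrist_force: [-17.3, 4.0, -0.7]
finger_gap: 0.997
grip_force: 0.0
```

>>> servo_tool(
  increments=[
    {"translation": [0.3, -0.35, 0], "roll": 0, "hand": 0},
    {"translation": [0.3, -0.35, 0], "roll": 0, "hand": 0},
    {"translation": [0, 0, -1], "roll": 0, "hand": 0},
    {"translation": [0, 0, -1], "roll": 0, "hand": 0},
    {"translation": [0, 0, -1], "roll": 0, "hand": 0},
    {"translation": [0, 0, -1], "roll": 0, "hand": 0},
    {"translation": [0, 0, -1], "roll": 0, "hand": 0},
    {"translation": [0, 0, 0], "roll": 0, "hand": 0},
  ],
)

```text
t: 5.0
tcp_pos: [525.0, 269.4, 240.8]
ee_rot: [0.005, 0.435, 0.9, 0.005]
wrist_force: [-0.0, 0.6, 0.7]
finger_gap: 1.001
grip_force: 0.0
```

```bash
cat > tl.py <<'E'
from h import *
s=env.state();q=s['ee_rot'];M=R.from_quat([q[1],q[2],q[3],q[0]]).as_matrix()
print('t',round(s['t'],2),'tcp',s['tcp_pos'].round(1),'F',s['wrist_force'].round(1),'j',s['joint_pos'].round(3))
print('axes cols',M.round(3).tolist(),'tilt',np.degrees(np.arccos(-M[2,2])).round(2),'az',np.degrees(np.arctan2(M[1,2],M[0,2])).round(1),'yaw',np.degrees(np.arctan2(M[1,1],M[0,1])).round(1))
E
python3 tl.py
```

```text
t 5.0 tcp [525.  269.4 240.8] F [-0.   0.6  0.7] j [ 0.361  0.209  0.294  1.643 -0.     1.262]
axes cols [[-0.621, 0.784, 0.013], [0.784, 0.621, 0.005], [-0.004, 0.013, -1.0]] tilt 0.77 az 19.8 yaw 38.4
```

>>> servo_tool(
  increments=[
    {"translation": [0, 0, 0], "roll": 0, "hand": 0},
    {"translation": [0, 0, 0], "roll": 0, "hand": 0},
    {"translation": [0, 0, 0], "roll": 0, "hand": 0},
    {"translation": [0, 0, 0], "roll": 0, "hand": 0},
    {"translation": [-1, -0.2, 0], "roll": 0, "hand": 0},
    {"translation": [-1, -0.2, 0], "roll": 0, "hand": 0},
    {"translation": [-1, -0.2, 0], "roll": 0, "hand": 0},
    {"translation": [-1, -0.2, 0], "roll": 0, "hand": 0},
  ],
)

```text
t: 5.8
tcp_pos: [577.3, 158.7, 232.5]
ee_rot: [-0.001, 0.435, 0.901, -0.0]
wrist_force: [0.2, 0.8, 0.4]
finger_gap: 1.004
grip_force: 0.0
```

```bash
python3 tl.py
```

```text
t 5.8 tcp [577.3 158.7 232.5] F [0.2 0.8 0.4] j [ 0.156  0.247  0.323  1.648 -0.     1.056]
axes cols [[-0.622, 0.783, -0.001], [0.783, 0.622, -0.0], [0.001, -0.001, -1.0]] tilt 0.08 az -170.1 yaw 38.5
```

>>> servo_tool(
  increments=[
    {"translation": [-1, -0.2, 0], "roll": 0, "hand": 0},
    {"translation": [-1, -0.2, 0], "roll": 0, "hand": 0},
    {"translation": [-1, -0.2, 0], "roll": 0, "hand": 0},
    {"translation": [-1, -0.2, 0], "roll": 0, "hand": 0},
    {"translation": [-1, -0.2, 0], "roll": 0, "hand": 0},
    {"translation": [-1, -0.2, 0], "roll": 0, "hand": 0},
    {"translation": [0, 0, 0], "roll": 0, "hand": 0},
    {"translation": [0, 0, 0], "roll": 0, "hand": 0},
  ],
)

```text
t: 6.6
tcp_pos: [660.6, -4.3, 232.1]
ee_rot: [-0.001, 0.436, 0.9, -0.0]
wrist_force: [0.3, 1.2, 0.3]
finger_gap: 1.001
grip_force: 0.0
```

```bash
python3 tl.py
```

```text
t 6.6 tcp [660.6  -4.3 232.1] F [0.3 1.2 0.3] j [-0.108  0.427  0.548  1.695  0.     0.793]
axes cols [[-0.62, 0.784, -0.002], [0.784, 0.62, 0.001], [0.002, -0.001, -1.0]] tilt 0.13 az 161.6 yaw 38.3
```

>>> servo_tool(
  increments=[
    {"translation": [-0.6, 0.8, 0], "roll": 0, "hand": 0},
    {"translation": [-0.6, 0.8, 0], "roll": 0, "hand": 0},
    {"translation": [-0.6, 0.8, 0], "roll": 0, "hand": 0},
    {"translation": [-0.6, 0.8, 0], "roll": 0, "hand": 0},
    {"translation": [-0.6, 0.8, 0], "roll": 0, "hand": 0},
    {"translation": [-0.6, 0.8, 0], "roll": 0, "hand": 0},
    {"translation": [0, 0, 0], "roll": 0, "hand": 0},
    {"translation": [0, 0, 0], "roll": 0, "hand": 0},
  ],
)

```text
t: 7.4
tcp_pos: [801.5, 1.8, 220.4]
ee_rot: [0.016, 0.434, 0.901, 0.007]
wrist_force: [-0.0, -0.1, 1.0]
finger_gap: 1.002
grip_force: 0.0
```

```bash
python3 tl.py
```

```text
t 7.4 tcp [801.5   1.8 220.4] F [-0.  -0.1  1. ] j [-0.082  1.013  1.419  1.941  0.002  0.816]
axes cols [[-0.622, 0.782, 0.035], [0.783, 0.623, -0.001], [-0.022, 0.027, -0.999]] tilt 2.01 az -1.0 yaw 38.5
```

>>> servo_tool(
  increments=[
    {"translation": [-0.6, 0.8, 0], "roll": 0, "hand": 0},
    {"translation": [-0.6, 0.8, 0], "roll": 0, "hand": 0},
    {"translation": [0, 0, 0], "roll": 0, "hand": 0},
    {"translation": [0, 0, 0], "roll": 0, "hand": 0},
    {"translation": [0, 0, 0], "roll": 0, "hand": 0},
    {"translation": [0, 0, 0], "roll": 0, "hand": 0},
    {"translation": [0, 0, 0], "roll": 0, "hand": 0},
    {"translation": [0, 0, 0], "roll": 0, "hand": 0},
  ],
)

```text
t: 8.2
tcp_pos: [828.0, 1.9, 205.0]
ee_rot: [0.035, 0.435, 0.9, 0.016]
wrist_force: [0.1, 0.3, 0.5]
finger_gap: 1.002
grip_force: 0.0
```

```bash
python3 tl.py
```

```text
t 8.2 tcp [828.    1.9 205. ] F [0.1 0.3 0.5] j [-0.08   1.035  1.42   1.879  0.004  0.82 ]
axes cols [[-0.62, 0.781, 0.077], [0.783, 0.622, -0.002], [-0.049, 0.059, -0.997]] tilt 4.4 az -1.3 yaw 38.5
```

>>> servo_tool(
  increments=[
    {"translation": [-0.6, 0.8, -0.6], "roll": 0, "hand": 0},
    {"translation": [-0.6, 0.8, -0.6], "roll": 0, "hand": 0},
    {"translation": [-0.6, 0.8, -0.6], "roll": 0, "hand": 0},
    {"translation": [-0.6, 0.8, -0.6], "roll": 0, "hand": 0},
    {"translation": [0, 0, 0], "roll": 0, "hand": 0},
    {"translation": [0, 0, 0], "roll": 0, "hand": 0},
    {"translation": [0, 0, 0], "roll": 0, "hand": 0},
    {"translation": [0, 0, 0], "roll": 0, "hand": 0},
  ],
)

```text
t: 9.0
tcp_pos: [854.6, 4.9, 242.0]
ee_rot: [0.081, 0.433, 0.897, 0.037]
wrist_force: [-0.3, 0.4, -0.7]
finger_gap: 1.0
grip_force: 0.0
```

```bash
python3 tl.py
```

```text
t 9.0 tcp [854.6   4.9 242. ] F [-0.3  0.4 -0.7] j [-0.076  0.994  1.419  1.817  0.01   0.825]
axes cols [[-0.611, 0.771, 0.178], [0.783, 0.622, -0.004], [-0.114, 0.137, -0.984]] tilt 10.27 az -1.2 yaw 38.9
```

>>> servo_tool(
  increments=[
    {"translation": [0.6, -0.8, 0], "roll": 0, "hand": 0},
    {"translation": [0.6, -0.8, 0], "roll": 0, "hand": 0},
    {"translation": [0.6, -0.8, 0], "roll": 0, "hand": 0},
    {"translation": [0.6, -0.8, 0], "roll": 0, "hand": 0},
    {"translation": [0.6, -0.8, 0], "roll": 0, "hand": 0},
    {"translation": [0, 0, 0], "roll": 0, "hand": 0},
    {"translation": [0, 0, 0], "roll": 0, "hand": 0},
    {"translation": [0, 0, 0], "roll": 0, "hand": 0},
  ],
)

```text
t: 9.8
tcp_pos: [733.7, 0.8, 224.2]
ee_rot: [0.083, 0.433, 0.897, 0.038]
wrist_force: [0.4, 0.0, -0.6]
finger_gap: 0.995
grip_force: 0.0
```

```bash
python3 tl.py
```

```text
t 9.8 tcp [733.7   0.8 224.2] F [ 0.4  0.  -0.6] j [-0.096  0.402  0.485  1.472  0.014  0.805]
axes cols [[-0.611, 0.771, 0.182], [0.783, 0.622, -0.004], [-0.116, 0.14, -0.983]] tilt 10.5 az -1.2 yaw 38.9
```

>>> servo_tool(
  increments=[
    {"translation": [-0.6, 0.8, 0], "roll": 0, "hand": 0},
    {"translation": [-0.6, 0.8, 0], "roll": 0, "hand": 0},
    {"translation": [-0.6, 0.8, 0], "roll": 0, "hand": 0},
    {"translation": [-0.6, 0.8, -0.2], "roll": 0, "hand": 0},
    {"translation": [-0.6, 0.8, -0.4], "roll": 0, "hand": 0},
    {"translation": [-0.6, 0.8, -0.4], "roll": 0, "hand": 0},
    {"translation": [-0.6, 0.8, -0.4], "roll": 0, "hand": 0},
    {"translation": [-0.6, 0.8, -0.4], "roll": 0, "hand": 0},
  ],
)

```text
t: 10.6
tcp_pos: [878.3, 6.7, 278.8]
ee_rot: [0.125, 0.431, 0.892, 0.057]
wrist_force: [-1.0, 1.0, 0.5]
finger_gap: 1.0
grip_force: 0.0
```

```bash
python3 tl.py
```

```text
t 10.6 tcp [878.3   6.7 278.8] F [-1.   1.   0.5] j [-0.074  0.959  1.42   1.757  0.015  0.828]
axes cols [[-0.598, 0.754, 0.271], [0.783, 0.622, -0.005], [-0.173, 0.209, -0.962]] tilt 15.75 az -1.1 yaw 39.5
```

>>> servo_tool(
  increments=[
    {"translation": [-0.6, 0.8, -0.4], "roll": 0, "hand": 0},
    {"translation": [-0.6, 0.8, -0.4], "roll": 0, "hand": 0},
    {"translation": [-0.6, 0.8, -0.4], "roll": 0, "hand": 0},
    {"translation": [-0.6, 0.8, -0.4], "roll": 0, "hand": 0},
    {"translation": [0, 0, 0], "roll": 0, "hand": 0},
    {"translation": [0, 0, 0], "roll": 0, "hand": 0},
    {"translation": [0, 0, 0], "roll": 0, "hand": 0},
    {"translation": [0, 0, 0], "roll": 0, "hand": 0},
  ],
)

```text
t: 11.4
tcp_pos: [903.9, 9.4, 311.9]
ee_rot: [0.167, 0.428, 0.885, 0.077]
wrist_force: [0.4, 0.3, -0.9]
finger_gap: 0.999
grip_force: 0.0
```

```bash
python3 tl.py
```

```text
t 11.4 tcp [903.9   9.4 311.9] F [ 0.4  0.3 -0.9] j [-0.07   0.932  1.42   1.69   0.019  0.833]
axes cols [[-0.579, 0.731, 0.361], [0.783, 0.622, -0.007], [-0.23, 0.279, -0.933]] tilt 21.16 az -1.0 yaw 40.4
```

>>> servo_tool(
  increments=[
    {"translation": [-0.6, 0.8, -0.4], "roll": 0, "hand": 0},
    {"translation": [-0.6, 0.8, -0.4], "roll": 0, "hand": 0},
    {"translation": [-0.6, 0.8, -0.4], "roll": 0, "hand": 0},
    {"translation": [-0.6, 0.8, -0.4], "roll": 0, "hand": 0},
    {"translation": [-0.6, 0.8, -0.4], "roll": 0, "hand": 0},
    {"translation": [-0.6, 0.8, -0.4], "roll": 0, "hand": 0},
    {"translation": [-0.6, 0.8, -0.4], "roll": 0, "hand": 0},
    {"translation": [-0.6, 0.8, -0.4], "roll": 0, "hand": 0},
  ],
)

```text
t: 12.2
tcp_pos: [939.6, 15.0, 406.7]
ee_rot: [0.254, 0.417, 0.865, 0.118]
wrist_force: [1.1, 0.4, 0.7]
finger_gap: 1.001
grip_force: 0.0
```

```bash
python3 tl.py
```

```text
t 12.2 tcp [939.6  15.  406.7] F [1.1 0.4 0.7] j [-0.064  0.854  1.42   1.57   0.026  0.843]
axes cols [[-0.523, 0.662, 0.537], [0.782, 0.624, -0.008], [-0.341, 0.416, -0.843]] tilt 32.52 az -0.9 yaw 43.3
```

>>> servo_tool(
  increments=[
    {"translation": [-0.6, 0.8, -0.4], "roll": 0, "hand": 0},
    {"translation": [-0.6, 0.8, -0.4], "roll": 0, "hand": 0},
    {"translation": [0.6, -0.8, 0.3], "roll": 0, "hand": 0},
    {"translation": [0.6, -0.8, 0.3], "roll": 0, "hand": 1},
    {"translation": [0.6, -0.8, 0.3], "roll": 0, "hand": 1},
    {"translation": [0.6, -0.8, 0.3], "roll": 0, "hand": 1},
    {"translation": [0, 0, 0], "roll": -1, "hand": 1},
    {"translation": [0, 0, 0], "roll": -1, "hand": 1},
  ],
)

```text
t: 13.0
tcp_pos: [884.6, 12.8, 352.9]
ee_rot: [0.283, 0.321, 0.899, 0.097]
wrist_force: [0.9, -0.3, 1.6]
finger_gap: 0.144
grip_force: 0.0
```

>>> servo_tool(
  increments=[
    {"translation": [0, 0, 0], "roll": -1, "hand": 1},
    {"translation": [0, 0, 0], "roll": -1, "hand": 1},
    {"translation": [0, 0, 0], "roll": -1, "hand": 1},
    {"translation": [0, 0, 0], "roll": -1, "hand": 1},
    {"translation": [0, 0, 0], "roll": -1, "hand": 1},
    {"translation": [0, 0, 0], "roll": -1, "hand": 1},
    {"translation": [0, 0, 0], "roll": -0.4, "hand": 1},
    {"translation": [0, 0, 0], "roll": 0, "hand": 1},
  ],
)

```text
t: 13.8
tcp_pos: [887.3, 12.7, 360.1]
ee_rot: [0.304, 0.01, 0.953, -0.001]
wrist_force: [-0.1, -1.1, 0.3]
finger_gap: 0.001
grip_force: 0.0
```

```bash
python3 tl.py
```

```text
t 13.8 tcp [887.3  12.7 360.1] F [-0.1 -1.1  0.3] j [-0.073  0.389  0.598  1.163  0.034 -0.042]
axes cols [[-0.815, 0.019, 0.579], [0.017, 1.0, -0.009], [-0.579, 0.003, -0.815]] tilt 35.38 az -0.8 yaw 88.9
```

>>> servo_tool(
  increments=[
    {"translation": [0.8, 0.56, -0.29], "roll": 0, "hand": 1},
    {"translation": [0.8, 0.56, -0.29], "roll": 0, "hand": 1},
    {"translation": [0.8, 0.56, -0.29], "roll": 0, "hand": 1},
    {"translation": [0.8, 0.56, -0.29], "roll": 0, "hand": 1},
    {"translation": [0.8, 0.56, -0.29], "roll": 0, "hand": 1},
    {"translation": [0.8, 0.56, -0.29], "roll": 0, "hand": 1},
    {"translation": [0.8, 0.56, -0.29], "roll": 0, "hand": 1},
    {"translation": [0.8, 0.56, -0.29], "roll": 0, "hand": 1},
  ],
)

```text
t: 14.6
tcp_pos: [691.6, 151.8, 305.8]
ee_rot: [0.303, 0.01, 0.953, -0.001]
wrist_force: [-0.9, -0.0, 0.8]
finger_gap: 0.006
grip_force: 0.0
```

>>> servo_tool(
  increments=[
    {"translation": [0.8, 0.56, -0.29], "roll": 0, "hand": 1},
    {"translation": [0.8, 0.56, -0.29], "roll": 0, "hand": 1},
    {"translation": [0.8, 0.56, -0.29], "roll": 0, "hand": 1},
    {"translation": [0.8, 0.56, -0.29], "roll": 0, "hand": 1},
    {"translation": [0.8, 0.56, -0.29], "roll": 0, "hand": 1},
    {"translation": [0.8, 0.56, -0.29], "roll": 0, "hand": 1},
    {"translation": [0.8, 0.56, -0.29], "roll": 0, "hand": 1},
    {"translation": [0, 0, 0], "roll": 0, "hand": 1},
  ],
)

```text
t: 15.4
tcp_pos: [519.6, 274.4, 257.8]
ee_rot: [0.302, 0.008, 0.953, 0.0]
wrist_force: [-1.2, -0.9, 0.2]
finger_gap: 0.0
grip_force: 0.0
```

```bash
cat >> tl.py <<'E'
import sys
if len(sys.argv)>3:
    d=np.array(sys.argv[1:4],float)-s['tcp_pos']; print('delta tool mm',(M.T@d).round(1),'shares',(M.T@d/30).round(2))
E
python3 tl.py 563.6 291.3 136.9
```

```text
t 15.4 tcp [519.6 274.4 257.8] F [-1.2 -0.9  0.2] j [ 0.53  -0.346 -0.344  1.03  -0.299  0.463]
axes cols [[-0.818, 0.015, 0.575], [0.015, 1.0, -0.004], [-0.575, 0.005, -0.818]] tilt 35.11 az -0.4 yaw 89.1
delta tool mm [ 33.8  16.9 124.2] shares [1.13 0.56 4.14]
```

>>> servo_tool(
  increments=[
    {"translation": [0.37, 0.19, 0.8], "roll": 0, "hand": 1},
    {"translation": [0.38, 0.19, 0.8], "roll": 0, "hand": 1},
    {"translation": [0.38, 0.18, 0.8], "roll": 0, "hand": 1},
    {"translation": [0, 0, 0.8], "roll": 0, "hand": 1},
    {"translation": [0, 0, 0.9], "roll": 0, "hand": 1},
    {"translation": [0, 0, 0], "roll": 0, "hand": 1},
    {"translation": [0, 0, 0], "roll": 0, "hand": 1},
    {"translation": [0, 0, 0], "roll": 0, "hand": 1},
  ],
)

```text
t: 16.2
tcp_pos: [566.1, 288.8, 139.7]
ee_rot: [0.303, 0.01, 0.953, -0.001]
wrist_force: [-0.7, 0.2, 0.3]
finger_gap: 0.001
grip_force: 0.0
```

```bash
python3 - <<'E'
from h import *
st=snap('wrist','w3')
print(proj('wrist',[[598.3,290.8,88],[595,159,88]],st))
g=cv2.cvtColor(cv2.imread('pics/w3_raw.png'),6)
q=st['ee_rot'];z=R.from_quat([q[1],q[2],q[3],q[0]]).as_matrix()[:,2]
n=np.array([-.588,0.015,.809])
m=(g>140).astype('uint8');k,l,s,c=cv2.connectedComponentsWithStats(m)
for i in range(1,k):
    if 150<s[i,4]<9000: 
        o,D=ray('wrist',c[i],st);P=o+D[0]*(n@(np.array([598.3,290.8,88])-o)/(n@D[0])); print(c[i].round(),s[i],P.round(1))
E
python3 tl.py 598.3 290.8 88
```

```text
[[325.71166366 211.24054101]
 [147.33682835 211.35781239]]
[607.  83.] [ 566   70   74   30 1359] [529.7 482.3  34.6]
[541. 245.] [ 457  156  183  164 2283] [625.2 457.5 104.4]
[147. 208.] [ 121  197   52   23 1114] [592.8 159.   86.5]
[206. 208.] [193 197  27  24 561] [594.  203.1  86.5]
[266. 208.] [254 197  26  24 589] [595.4 247.3  86.7]
[326. 209.] [313 196  28  26 546] [596.6 291.4  86.8]
[417. 332.] [406 321  23  23 188] [687.1 366.3 151.1]
[ 17. 385.] [  0 366  69  34 994] [728.1   2.5 187.7]
t 16.25 tcp [566.1 289.  139.9] F [ 0.9 -0.2  0.6] j [ 0.509 -0.194 -0.461  0.753 -0.292  0.447]
axes cols [[-0.816, 0.019, 0.578], [0.019, 1.0, -0.007], [-0.578, 0.005, -0.816]] tilt 35.3 az -0.7 yaw 88.9
delta tool mm [ 3.7  2.2 61. ] shares [0.12 0.07 2.03]
```

View pics/w3.png

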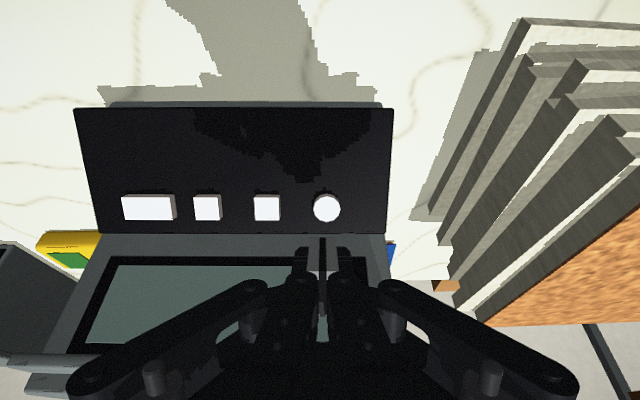

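>>> servo_tool(
  increments=[
    {"translation": [0.07, 0.04, 0.6], "roll": 0, "hand": 1},
    {"translation": [0.07, 0.04, 0.6], "roll": 0, "hand": 1},
    {"translation": [0, 0, 0.5], "roll": 0, "hand": 1},
    {"translation": [0, 0, 0], "roll": 0, "hand": 1},
    {"translation": [0, 0, 0], "roll": 0, "hand": 1},
    {"translation": [0, 0, 0], "roll": 0, "hand": 1},
    {"translation": [0, 0, 0], "roll": 0, "hand": 1},
    {"translation": [0, 0, 0], "roll": 0, "hand": 1},
  ],
)

```text
t: 17.05
tcp_pos: [591.2, 290.8, 94.1]
ee_rot: [0.302, 0.009, 0.953, -0.001]
wrist_force: [0.2, 0.6, -1.3]
finger_gap: 0.0
grip_force: 0.0
```

```bash
python3 tl.py 597.5 291 87.5
```

```text
t 17.05 tcp [591.2 290.8  94.1] F [ 0.2  0.6 -1.3] j [ 0.488 -0.1   -0.471  0.645 -0.28   0.428]
axes cols [[-0.817, 0.019, 0.576], [0.018, 1.0, -0.007], [-0.576, 0.004, -0.817]] tilt 35.18 az -0.7 yaw 88.9
delta tool mm [-1.4  0.3  9.1] shares [-0.05  0.01  0.3 ]
```

Press: about 9 mm to touch, 6 mm of travel and a small overshoot, then hold and release.

>>> servo_tool(
  increments=[
    {"translation": [-0.03, 0, 0.25], "roll": 0, "hand": 1},
    {"translation": [0, 0, 0.15], "roll": 0, "hand": 1},
    {"translation": [0, 0, 0.08], "roll": 0, "hand": 1},
    {"translation": [0, 0, 0.05], "roll": 0, "hand": 1},
    {"translation": [0, 0, 0], "roll": 0, "hand": 1},
    {"translation": [0, 0, 0], "roll": 0, "hand": 1},
    {"translation": [0, 0, 0], "roll": 0, "hand": 1},
    {"translation": [0, 0, 0], "roll": 0, "hand": 1},
  ],
)

```text
t: 17.85
tcp_pos: [600.1, 290.7, 83.4]
ee_rot: [0.302, 0.009, 0.953, -0.002]
wrist_force: [-19.8, -3.5, 19.3]
finger_gap: 0.001
grip_force: 13.5
```

```bash
python3 tl.py 597.5 291 87.5
```

```text
t 17.85 tcp [600.1 290.7  83.4] F [-19.8  -3.5  19.3] j [ 0.48  -0.069 -0.466  0.62  -0.277  0.419]
axes cols [[-0.818, 0.018, 0.576], [0.016, 1.0, -0.008], [-0.576, 0.002, -0.818]] tilt 35.14 az -0.8 yaw 89.0
delta tool mm [-0.2  0.3 -4.9] shares [-0.01  0.01 -0.16]
```

```bash
python3 - <<'E'
from h import *
st=snap('wrist','w4',(200,120,440,300),3.3)
E
```

```text
(no output)
```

View pics/w4.png

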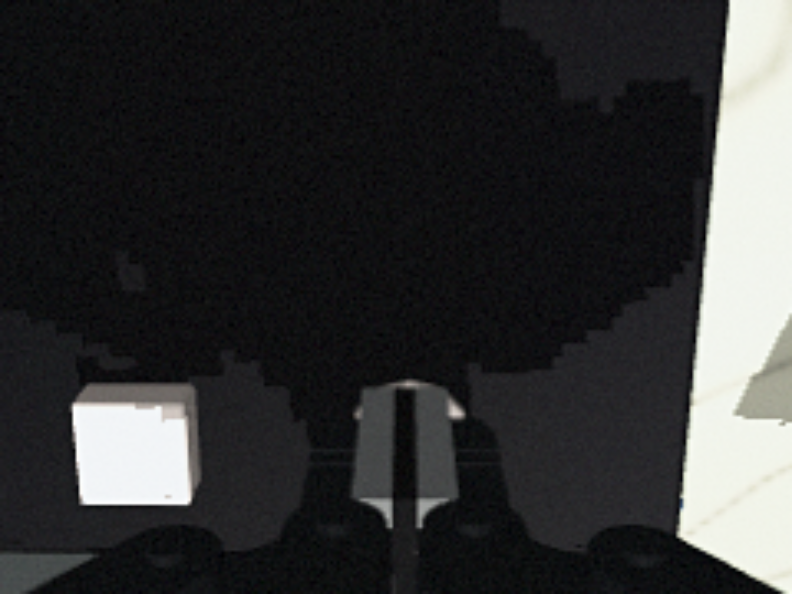

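The picture shows the round key sunk flush under the fingertips, with no side wall visible, unlike the square key next to it. The fingers sit in its middle.

>>> servo_tool(
  increments=[
    {"translation": [0, 0, -0.5], "roll": 0, "hand": 1},
    {"translation": [0, 0, -1], "roll": 0, "hand": 1},
    {"translation": [0, 0, -1], "roll": 0, "hand": 1},
    {"translation": [0, 0, -1], "roll": 0, "hand": 1},
    {"translation": [0, 0, -0.8], "roll": 0, "hand": 1},
    {"translation": [-0.5, 0, -0.7], "roll": 0, "hand": 1},
    {"translation": [-0.5, 0, -0.7], "roll": 0, "hand": 1},
    {"translation": [-0.1, -0.5, 0.08], "roll": 0, "hand": 1},
  ],
)

```text
t: 18.7
tcp_pos: [532.7, 278.4, 243.4]
ee_rot: [0.305, 0.009, 0.952, 0.001]
wrist_force: [0.7, 0.2, 0.3]
finger_gap: -0.002
grip_force: 0.0
```

>>> servo_tool(
  increments=[
    {"translation": [-0.12, -1, 0.08], "roll": 0, "hand": 1},
    {"translation": [-0.12, -1, 0.08], "roll": 0, "hand": 1},
    {"translation": [-0.12, -1, 0.08], "roll": 0, "hand": 1},
    {"translation": [-0.12, -1, 0.08], "roll": 0, "hand": 1},
    {"translation": [-0.12, -1, 0.08], "roll": 0, "hand": 1},
    {"translation": [-0.12, -1, 0.08], "roll": 0, "hand": 1},
    {"translation": [-0.12, -1, 0.08], "roll": 0, "hand": 1},
    {"translation": [-0.12, -1, 0.08], "roll": 0, "hand": 1},
  ],
)

```text
t: 19.5
tcp_pos: [560.4, 34.1, 236.6]
ee_rot: [0.301, 0.01, 0.954, -0.001]
wrist_force: [0.4, 0.2, -0.3]
finger_gap: 0.0
grip_force: 0.0
```

>>> servo_tool(
  increments=[
    {"translation": [-0.12, -1, 0.08], "roll": 0, "hand": 0.2},
    {"translation": [-0.12, -1, 0.08], "roll": 0, "hand": 0.2},
    {"translation": [-0.12, -1, 0.08], "roll": 0, "hand": 0.2},
    {"translation": [-0.12, -1, 0.08], "roll": 0, "hand": 0.2},
    {"translation": [-0.12, -1, 0.08], "roll": 0, "hand": 0.2},
    {"translation": [-0.12, -1, 0.08], "roll": 0, "hand": 0.2},
    {"translation": [0, 0, 0], "roll": 0, "hand": 0.2},
    {"translation": [0, 0, 0], "roll": 0, "hand": 0.2},
  ],
)

```text
t: 20.3
tcp_pos: [582.7, -145.6, 236.2]
ee_rot: [0.301, 0.01, 0.954, -0.001]
wrist_force: [-0.2, -0.2, 0.4]
finger_gap: 0.799
grip_force: 0.0
```

```bash
python3 tl.py 600 -235.3 182; python3 - <<'E'
from h import *
st=snap('wrist','w5')
print(proj('wrist',[[641.2,-235.8,124],[641.2,-235.8,151],[641.2,-235.8,96],[582.5,-206.6,103]],st))
E
```

```text
t 20.3 tcp [ 582.7 -145.6  236.2] F [-0.2 -0.2  0.4] j [-0.499 -0.378 -0.41   0.984  0.271 -0.4  ]
axes cols [[-0.819, 0.021, 0.573], [0.019, 1.0, -0.008], [-0.573, 0.004, -0.819]] tilt 34.98 az -0.8 yaw 88.8
delta tool mm [ 15.2 -89.6  55.1] shares [ 0.51 -2.99  1.84]
[[227.40227352 177.36432216]
 [221.41074996 199.91656041]
 [232.91712926 156.71332051]
 [248.05973325 110.00480444]]
```

View pics/w5.png

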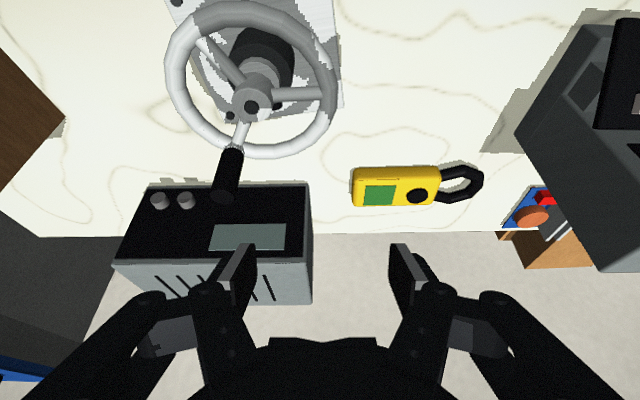

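```bash
python3 - <<'E'
from h import *
st=env.state()
g=cv2.cvtColor(cv2.imread('pics/w5_raw.png'),6)
for v in (152,158,164,170,176): 
    r=np.where(g[v,205:260]<60)[0]+205; print(v,r.min(),r.max(),end='; ')
print([np.round(onz('wrist',u,z,st)[0],1).tolist() for u,z in (((222,196),151),((234.5,149),96),((251.5,104),103))])
# triangulate handle mid: wrist row 172ish vs top centroid
def tri(a,b):
    o1,d1=ray('top',[a]);o2,d2=ray('wrist',[b],st);d1=d1[0];d2=d2[0]
    s=np.linalg.lstsq(np.c_[d1,-d2],o2-o1,rcond=None)[0];p,q=o1+s[0]*d1,o2+s[1]*d2
    return ((p+q)/2).round(1),np.linalg.norm(p-q).round(1)
print(tri((389.2,200.7),(251.5,104)),tri((399.8,180.1),(228.5,172.5)),tri((401.8,178.6),(222,196)))
g2=g.copy();c=cv2.HoughCircles(cv2.medianBlur(g[80:130,225:280],3),cv2.HOUGH_GRADIENT,1,20,param1=80,param2=12,minRadius=4,maxRadius=22);print(None if c is None else c[0][:3]+[225,80,0])
E
```

```text
152 223 241; 158 220 242; 164 219 241; 170 217 240; 176 215 239; [[636.3, -232.9, 151.0], [631.5, -230.8, 96.0], [577.3, -201.8, 103.0]]
(array([ 584.4, -206.8,   91.8]), np.float64(3.6)) (array([ 643. , -236.7,  116.4]), np.float64(1.6)) (array([ 641.3, -236.2,  146.8]), np.float64(1.8))
[[247.5        102.5         20.29999924]
 [229.5        115.5          4.5999999 ]]
```

>>> servo_tool(
  increments=[
    {"translation": [0.15, -0.73, 0], "roll": 0, "hand": 0.2},
    {"translation": [0.15, -0.73, 0], "roll": 0, "hand": 0.2},
    {"translation": [0.15, -0.73, 0], "roll": 0, "hand": 0.2},
    {"translation": [0.15, -0.73, 0], "roll": 0, "hand": 0.2},
    {"translation": [0, 0, 0.6], "roll": 0, "hand": 0.2},
    {"translation": [0, 0, 0.6], "roll": 0, "hand": 0.2},
    {"translation": [0, 0, 0.6], "roll": 0, "hand": 0.2},
    {"translation": [0, 0, 0], "roll": 0, "hand": 0.2},
  ],
)

```text
t: 21.15
tcp_pos: [597.0, -230.0, 178.7]
ee_rot: [0.299, 0.009, 0.954, 0.001]
wrist_force: [-0.7, 0.7, -0.6]
finger_gap: 0.799
grip_force: 0.0
```

```bash
python3 - <<'E'
from h import *
st=snap('wrist','w6')
g=cv2.cvtColor(cv2.imread('pics/w6_raw.png'),6)
for n,P in(('top',(641.2,-235.8)),('wr',(634,-232))): print(n,proj('wrist',[[*P,z] for z in(96,124,151)],st).round(1).tolist())
u0=int(proj('wrist',[[636.5,-233,115]],st)[0,0])
for v in range(100,240,8):
    w=g[v,u0-50:u0+50]<60; r=np.where(w)[0]+u0-50
    # run containing centre
    l=rr=u0
    while l>u0-60 and g[v,l]<60:l-=1
    while rr<u0+60 and g[v,rr]<60:rr+=1
    print(v,l,rr,end='; ')
E
python3 tl.py 647.4 -233.5 110
```

```text
top [[315.7, 190.4], [315.5, 218.0], [315.2, 248.9]]
wr [[320.1, 184.6], [320.2, 212.5], [320.3, 243.8]]
100 315 330; 108 317 329; 116 318 318; 124 318 318; 132 318 318; 140 318 318; 148 318 318; 156 318 318; 164 318 318; 172 318 318; 180 318 318; 188 304 329; 196 303 330; 204 303 330; 212 258 364; 220 258 365; 228 258 366; 236 258 367; t 21.2 tcp [ 597.2 -230.5  180.4] F [-0.1  0.9 -0. ] j [-0.643 -0.222 -0.396  0.885  0.346 -0.534]
axes cols [[-0.82, 0.017, 0.572], [0.017, 1.0, -0.005], [-0.572, 0.005, -0.82]] tilt 34.91 az -0.5 yaw 89.0
delta tool mm [-0.9 -2.5 86.5] shares [-0.03 -0.08  2.88]
```

>>> servo_tool(
  increments=[
    {"translation": [-0.03, -0.03, 0.6], "roll": 0, "hand": 0.2},
    {"translation": [-0.03, -0.03, 0.6], "roll": 0, "hand": 0.2},
    {"translation": [-0.03, -0.03, 0.6], "roll": 0, "hand": 0.2},
    {"translation": [-0.02, -0.03, 0.6], "roll": 0, "hand": 0.2},
    {"translation": [0, 0, 0.4], "roll": 0, "hand": 0.2},
    {"translation": [0, 0, 0], "roll": 0, "hand": 0.2},
    {"translation": [0, 0, 0], "roll": 0, "hand": 0.2},
    {"translation": [0, 0, 0], "roll": 0, "hand": 0.2},
  ],
)

```text
t: 22.0
tcp_pos: [649.1, -237.4, 117.4]
ee_rot: [0.302, 0.009, 0.953, -0.002]
wrist_force: [-0.5, 0.1, 0.2]
finger_gap: 0.799
grip_force: 0.0
```

```bash
python3 tl.py 650.4 -234.9 110; python3 - <<'E'
from h import *
st=snap('wrist','w7')
g=cv2.cvtColor(cv2.imread('pics/w7_raw.png'),6)
print(proj('wrist',[[639.5,-234.8,z] for z in(96,124,151)],st).round(1).tolist())
for v in range(130,250,8):
    r=np.where(g[v,250:390]<60)[0]+250; print(v,[ (a[0],a[-1]) for a in np.split(r,np.where(np.diff(r)>2)[0]+1) if len(a)>3])
E
```

```text
t 22.0 tcp [ 649.1 -237.4  117.4] F [-0.5  0.1  0.2] j [-0.593 -0.063 -0.387  0.714  0.32  -0.486]
axes cols [[-0.817, 0.019, 0.576], [0.017, 1.0, -0.009], [-0.576, 0.002, -0.817]] tilt 35.19 az -0.9 yaw 88.9
delta tool mm [3.2 2.5 6.7] shares [0.11 0.08 0.22]
[[326.8, 211.9], [327.4, 257.4], [328.2, 312.5]]
130 [(np.int64(290), np.int64(301))]
138 [(np.int64(292), np.int64(299))]
146 []
154 []
162 []
170 []
178 []
186 []
194 []
202 [(np.int64(315), np.int64(338))]
210 [(np.int64(309), np.int64(344))]
218 [(np.int64(307), np.int64(346))]
226 [(np.int64(307), np.int64(380))]
234 [(np.int64(250), np.int64(381))]
242 [(np.int64(250), np.int64(382))]
```

>>> servo_tool(
  increments=[
    {"translation": [0.05, 0.08, 0.26], "roll": 0, "hand": 0.2},
    {"translation": [0, 0, 0], "roll": 0, "hand": 0.2},
    {"translation": [0, 0, 0], "roll": 0, "hand": 1},
    {"translation": [0, 0, 0], "roll": 0, "hand": 1},
    {"translation": [0, 0, 0], "roll": 0, "hand": 1},
    {"translation": [0, 0, 0], "roll": 0, "hand": 1},
    {"translation": [0, 0, 0], "roll": 0, "hand": 1},
    {"translation": [0, 0, 0], "roll": 0, "hand": 1},
  ],
  grip_force=50,
)

```text
t: 22.85
tcp_pos: [652.1, -234.8, 108.7]
ee_rot: [0.302, 0.009, 0.953, -0.001]
wrist_force: [-1.2, 0.7, 1.9]
finger_gap: 0.243
grip_force: 48.8
```

```bash
python3 tl.py 652.4 -235.1 110
```

```text
t 22.85 tcp [ 652.1 -234.8  108.7] F [-1.2  0.7  1.9] j [-0.586 -0.051 -0.393  0.695  0.316 -0.479]
axes cols [[-0.818, 0.019, 0.575], [0.017, 1.0, -0.009], [-0.575, 0.003, -0.818]] tilt 35.1 az -0.9 yaw 88.9
delta tool mm [-1.  -0.3 -0.9] shares [-0.03 -0.01 -0.03]
```

```bash
cat > circ.py <<'E'
from h import *
M=np.array([[-0.818,.019,.575],[.017,1,-.009],[-.575,.003,-.818]]);acc=np.zeros(3);th=np.radians(-27-10*np.arange(37))
P=65*np.c_[np.cos(th),np.sin(th),0*th];P-=P[0]
for i in range(1,37):
    s=np.round((M.T@P[i]-acc)/30,2);acc+=s*30
    print(i,s.tolist(),(P[i,:2]+[652.1,-234.8]).round(0) if i%8==0 or i==36 else '')
E
python3 circ.py
```

```text
1 [0.16, -0.32, -0.11] 
2 [0.2, -0.29, -0.14] 
3 [0.24, -0.24, -0.17] 
4 [0.27, -0.18, -0.19] 
5 [0.29, -0.12, -0.21] 
6 [0.31, -0.06, -0.21] 
7 [0.31, 0.0, -0.22] 
8 [0.3, 0.07, -0.21] [ 575. -267.]
9 [0.29, 0.14, -0.21] 
10 [0.26, 0.19, -0.18] 
11 [0.24, 0.25, -0.17] 
12 [0.19, 0.29, -0.13] 
13 [0.15, 0.33, -0.11] 
14 [0.1, 0.36, -0.07] 
15 [0.05, 0.37, -0.03] 
16 [-0.0, 0.38, 0.0] [ 530. -197.]
17 [-0.06, 0.37, 0.04] 
18 [-0.11, 0.35, 0.08] 
19 [-0.16, 0.33, 0.11] 
20 [-0.2, 0.28, 0.15] 
21 [-0.24, 0.24, 0.17] 
22 [-0.27, 0.19, 0.19] 
23 [-0.29, 0.12, 0.2] 
24 [-0.3, 0.06, 0.22] [ 591. -140.]
25 [-0.31, -0.01, 0.21] 
26 [-0.31, -0.07, 0.22] 
27 [-0.29, -0.13, 0.2] 
28 [-0.26, -0.2, 0.19] 
29 [-0.24, -0.25, 0.16] 
30 [-0.19, -0.29, 0.14] 
31 [-0.15, -0.33, 0.1] 
32 [-0.1, -0.36, 0.07] [ 658. -191.]
33 [-0.05, -0.37, 0.03] 
34 [0.0, -0.38, 0.0] 
35 [0.06, -0.37, -0.04] 
36 [0.11, -0.35, -0.08] [ 652. -235.]
```

>>> servo_tool(
  increments=[
    {"translation": [0.16, -0.32, -0.11], "roll": 0, "hand": 1},
    {"translation": [0.2, -0.29, -0.14], "roll": 0, "hand": 1},
    {"translation": [0.24, -0.24, -0.17], "roll": 0, "hand": 1},
    {"translation": [0.27, -0.18, -0.19], "roll": 0, "hand": 1},
    {"translation": [0.29, -0.12, -0.21], "roll": 0, "hand": 1},
    {"translation": [0.31, -0.06, -0.21], "roll": 0, "hand": 1},
    {"translation": [0.31, 0.0, -0.22], "roll": 0, "hand": 1},
    {"translation": [0.3, 0.07, -0.21], "roll": 0, "hand": 1},
  ],
)

```text
t: 23.65
tcp_pos: [574.9, -266.2, 108.7]
ee_rot: [0.303, 0.009, 0.953, 0.0]
wrist_force: [5.0, 7.1, 1.5]
finger_gap: 0.244
grip_force: 50.0
```

>>> servo_tool(
  increments=[
    {"translation": [0.29, 0.14, -0.21], "roll": 0, "hand": 1},
    {"translation": [0.26, 0.19, -0.18], "roll": 0, "hand": 1},
    {"translation": [0.24, 0.25, -0.17], "roll": 0, "hand": 1},
    {"translation": [0.19, 0.29, -0.13], "roll": 0, "hand": 1},
    {"translation": [0.15, 0.33, -0.11], "roll": 0, "hand": 1},
    {"translation": [0.1, 0.36, -0.07], "roll": 0, "hand": 1},
    {"translation": [0.05, 0.37, -0.03], "roll": 0, "hand": 1},
    {"translation": [0, 0.38, 0], "roll": 0, "hand": 1},
  ],
)

```text
t: 24.45
tcp_pos: [529.7, -198.8, 108.8]
ee_rot: [0.302, 0.01, 0.953, -0.003]
wrist_force: [12.6, -3.3, -7.4]
finger_gap: 0.242
grip_force: 49.4
```

```bash
python3 tl.py
```

```text
t 24.45 tcp [ 529.7 -198.8  108.8] F [12.6 -3.3 -7.4] j [-0.679 -0.407 -0.682  0.786  0.36  -0.563]
axes cols [[-0.817, 0.021, 0.576], [0.017, 1.0, -0.012], [-0.577, -0.0, -0.817]] tilt 35.21 az -1.2 yaw 88.8
```

Tracking is good and the forces are small, so I'll carry on.

>>> servo_tool(
  increments=[
    {"translation": [-0.06, 0.37, 0.04], "roll": 0, "hand": 1},
    {"translation": [-0.11, 0.35, 0.08], "roll": 0, "hand": 1},
    {"translation": [-0.16, 0.33, 0.11], "roll": 0, "hand": 1},
    {"translation": [-0.2, 0.28, 0.15], "roll": 0, "hand": 1},
    {"translation": [-0.24, 0.24, 0.17], "roll": 0, "hand": 1},
    {"translation": [-0.27, 0.19, 0.19], "roll": 0, "hand": 1},
    {"translation": [-0.29, 0.12, 0.2], "roll": 0, "hand": 1},
    {"translation": [-0.3, 0.06, 0.22], "roll": 0, "hand": 1},
  ],
)

```text
t: 25.25
tcp_pos: [591.9, -139.2, 108.7]
ee_rot: [0.302, 0.009, 0.953, -0.001]
wrist_force: [-2.6, 1.7, 4.6]
finger_gap: 0.241
grip_force: 51.2
```

>>> servo_tool(
  increments=[
    {"translation": [-0.31, -0.01, 0.21], "roll": 0, "hand": 1},
    {"translation": [-0.31, -0.07, 0.22], "roll": 0, "hand": 1},
    {"translation": [-0.29, -0.13, 0.2], "roll": 0, "hand": 1},
    {"translation": [-0.26, -0.2, 0.19], "roll": 0, "hand": 1},
    {"translation": [-0.24, -0.25, 0.16], "roll": 0, "hand": 1},
    {"translation": [-0.19, -0.29, 0.14], "roll": 0, "hand": 1},
    {"translation": [-0.15, -0.33, 0.1], "roll": 0, "hand": 1},
    {"translation": [-0.1, -0.36, 0.07], "roll": 0, "hand": 1},
  ],
)

```text
t: 26.05
tcp_pos: [658.4, -191.1, 108.7]
ee_rot: [0.302, 0.009, 0.953, -0.001]
wrist_force: [0.5, 1.8, 2.5]
finger_gap: 0.24
grip_force: 50.9
```

>>> servo_tool(
  increments=[
    {"translation": [-0.05, -0.37, 0.03], "roll": 0, "hand": 1},
    {"translation": [0, -0.38, 0], "roll": 0, "hand": 1},
    {"translation": [0.06, -0.37, -0.04], "roll": 0, "hand": 1},
    {"translation": [0.11, -0.35, -0.08], "roll": 0, "hand": 1},
    {"translation": [0, 0, 0], "roll": 0, "hand": 1},
    {"translation": [0, 0, 0], "roll": 0, "hand": 1},
    {"translation": [0, 0, 0], "roll": 0, "hand": 1},
    {"translation": [0, 0, 0], "roll": 0, "hand": 1},
  ],
)

```text
t: 26.85
tcp_pos: [651.7, -235.5, 108.7]
ee_rot: [0.301, 0.01, 0.953, -0.002]
wrist_force: [-2.5, -0.6, 4.3]
finger_gap: 0.245
grip_force: 51.5
```

```bash
python3 tl.py 652.1 -234.8 108.7
```

```text
t 26.85 tcp [ 651.7 -235.5  108.7] F [-2.5 -0.6  4.3] j [-0.587 -0.052 -0.393  0.695  0.315 -0.479]
axes cols [[-0.818, 0.02, 0.575], [0.018, 1.0, -0.01], [-0.575, 0.002, -0.818]] tilt 35.09 az -1.0 yaw 88.9
delta tool mm [-0.3  0.8  0.2] shares [-0.01  0.03  0.01]
```

>>> servo_tool(
  increments=[
    {"translation": [0, 0, 0], "roll": 0, "hand": 0.2},
    {"translation": [0, 0, 0], "roll": 0, "hand": 0.2},
    {"translation": [0, 0, 0], "roll": 0, "hand": 0.2},
    {"translation": [0, 0, 0], "roll": 0, "hand": 0.2},
    {"translation": [0, 0, -0.4], "roll": 0, "hand": 0.2},
    {"translation": [0, 0, -1], "roll": 0, "hand": 0.2},
    {"translation": [0, 0, -1], "roll": 0, "hand": 0.2},
    {"translation": [0, 0, -1], "roll": 0, "hand": 0.2},
  ],
)

```text
t: 27.65
tcp_pos: [592.5, -233.6, 193.4]
ee_rot: [0.302, 0.009, 0.953, -0.001]
wrist_force: [0.2, 0.1, 0.3]
finger_gap: 0.796
grip_force: 0.0
```

>>> servo_tool(
  increments=[
    {"translation": [-0.48, 0, -0.7], "roll": 0, "hand": 0.2},
    {"translation": [-0.48, 0, -0.7], "roll": 0, "hand": 0.2},
    {"translation": [0, 0, 0], "roll": 0, "hand": 1},
    {"translation": [0.13, 0.5, -0.09], "roll": 0, "hand": 1},
    {"translation": [0.13, 0.95, -0.09], "roll": 0, "hand": 1},
    {"translation": [0.13, 0.95, -0.09], "roll": 0, "hand": 1},
    {"translation": [0.13, 0.95, -0.09], "roll": 0, "hand": 1},
    {"translation": [0, 0, 0], "roll": 0, "hand": 1},
  ],
)

```text
t: 28.45
tcp_pos: [574.7, -129.8, 242.3]
ee_rot: [0.301, 0.008, 0.954, -0.0]
wrist_force: [-0.4, -1.0, 0.2]
finger_gap: -0.001
grip_force: 0.0
```

```bash
python3 - <<'E'
from h import *
snap('top','t1')
a=cv2.imread('pics/t0_raw.png',0);b=cv2.imread('pics/t1_raw.png',0)
for g in (a,b):
    m=(g[165:240,350:425]<60).astype('uint8');n,l,s,c=cv2.connectedComponentsWithStats(m)
    print([( (c[i]+[350,165]).round(1).tolist(),int(s[i,4])) for i in range(1,n) if s[i,4]>25])
E
python3 tl.py 535 159 240
```

```text
[([399.8, 180.2], 49), ([380.4, 209.1], 30)]
[([399.8, 180.3], 45), ([374.4, 211.8], 1035), ([381.8, 234.4], 291)]
t 28.5 tcp [ 575.1 -131.5  242.5] F [ 0.4 -0.1  0.2] j [-0.479 -0.412 -0.423  1.     0.262 -0.386]
axes cols [[-0.818, 0.016, 0.574], [0.015, 1.0, -0.007], [-0.574, 0.003, -0.819]] tilt 35.06 az -0.7 yaw 89.1
delta tool mm [ 38.7 289.8 -23. ] shares [ 1.29  9.66 -0.77]
```

The handle is back at its starting pixel, (399.8,180.3) against (399.8,180.2) before the turn. Next is the bar key.

>>> servo_tool(
  increments=[
    {"translation": [0.13, 0.96, -0.08], "roll": 0, "hand": 1},
    {"translation": [0.13, 0.97, -0.08], "roll": 0, "hand": 1},
    {"translation": [0.13, 0.97, -0.08], "roll": 0, "hand": 1},
    {"translation": [0.13, 0.97, -0.08], "roll": 0, "hand": 1},
    {"translation": [0.13, 0.97, -0.08], "roll": 0, "hand": 1},
    {"translation": [0.13, 0.97, -0.08], "roll": 0, "hand": 1},
    {"translation": [0.13, 0.97, -0.08], "roll": 0, "hand": 1},
    {"translation": [0.13, 0.97, -0.08], "roll": 0, "hand": 1},
  ],
)

```text
t: 29.3
tcp_pos: [543.5, 100.1, 241.2]
ee_rot: [0.301, 0.01, 0.953, -0.002]
wrist_force: [-0.0, 0.7, -1.0]
finger_gap: 0.0
grip_force: 0.0
```

>>> servo_tool(
  increments=[
    {"translation": [0.13, 0.97, -0.08], "roll": 0, "hand": 1},
    {"translation": [0.13, 0.97, -0.08], "roll": 0, "hand": 1},
    {"translation": [0, 0, 0], "roll": 0, "hand": 1},
    {"translation": [0.3, 0, 0.8], "roll": 0, "hand": 1},
    {"translation": [0.3, 0, 0.8], "roll": 0, "hand": 1},
    {"translation": [0.3, 0, 0.8], "roll": 0, "hand": 1},
    {"translation": [0, 0, 0], "roll": 0, "hand": 1},
    {"translation": [0, 0, 0], "roll": 0, "hand": 1},
  ],
)

```text
t: 30.1
tcp_pos: [554.7, 157.0, 166.0]
ee_rot: [0.301, 0.01, 0.954, -0.002]
wrist_force: [0.5, 1.3, 0.3]
finger_gap: -0.002
grip_force: 0.0
```

```bash
python3 tl.py 559 159.5 136.4
```

```text
t 30.1 tcp [554.7 157.  166. ] F [0.5 1.3 0.3] j [ 0.239 -0.436 -0.596  0.816 -0.146  0.216]
axes cols [[-0.819, 0.021, 0.573], [0.018, 1.0, -0.01], [-0.573, 0.002, -0.819]] tilt 34.99 az -1.0 yaw 88.8
delta tool mm [13.5  2.6 26.7] shares [0.45 0.09 0.89]
```

>>> servo_tool(
  increments=[
    {"translation": [0.23, 0.05, 0.45], "roll": 0, "hand": 1},
    {"translation": [0.22, 0.04, 0.45], "roll": 0, "hand": 1},
    {"translation": [0, 0, 0], "roll": 0, "hand": 1},
    {"translation": [0, 0, 0], "roll": 0, "hand": 1},
    {"translation": [0, 0, 0], "roll": 0, "hand": 1},
    {"translation": [0, 0, 0], "roll": 0, "hand": 1},
    {"translation": [0, 0, 0], "roll": 0, "hand": 1},
    {"translation": [0, 0, 0], "roll": 0, "hand": 1},
  ],
)

```text
t: 30.9
tcp_pos: [559.5, 161.0, 137.5]
ee_rot: [0.302, 0.009, 0.953, -0.001]
wrist_force: [0.2, -0.4, -0.7]
finger_gap: -0.001
grip_force: 0.0
```

```bash
python3 - <<'E'
from h import *
st=snap('wrist','w8')
g=cv2.cvtColor(cv2.imread('pics/w8_raw.png'),6)
n=np.array([-.588,0.015,.809])
m=(g>140).astype('uint8');k,l,s,c=cv2.connectedComponentsWithStats(m)
for i in range(1,k):
    if 300<s[i,4]<1500:
        o,D=ray('wrist',c[i],st);P=o+D[0]*(n@(np.array([597.5,291,87.5])-o)/(n@D[0])); print(c[i].round(),s[i],P.round(1))
E
python3 tl.py 593.5 159 87.3
```

```text
[590. 170.] [549 115  91 103 904] [570.8 355.5  66.9]
[587. 240.] [ 546  177   94  121 1315] [616.3 366.4  99.8]
[321. 213.] [ 297  202   49   24 1160] [592.9 159.4  86.6]
[380. 214.] [368 202  26  24 584] [594.2 203.4  86.7]
[440. 214.] [427 203  26  23 544] [595.4 247.5  86.8]
[498. 214.] [485 202  27  25 503] [596.7 291.7  86.9]
t 30.95 tcp [559.5 161.  137.3] F [-0.3 -0.5  0.2] j [ 0.245 -0.407 -0.634  0.747 -0.148  0.219]
axes cols [[-0.818, 0.019, 0.575], [0.017, 1.0, -0.008], [-0.575, 0.003, -0.818]] tilt 35.12 az -0.8 yaw 88.9
delta tool mm [ 0.9 -1.5 60.5] shares [ 0.03 -0.05  2.02]
```

>>> servo_tool(
  increments=[
    {"translation": [0.03, -0.05, 0.6], "roll": 0, "hand": 1},
    {"translation": [0, 0, 0.6], "roll": 0, "hand": 1},
    {"translation": [0, 0, 0.5], "roll": 0, "hand": 1},
    {"translation": [0, 0, 0], "roll": 0, "hand": 1},
    {"translation": [0, 0, 0], "roll": 0, "hand": 1},
    {"translation": [0, 0, 0], "roll": 0, "hand": 1},
    {"translation": [0, 0, 0], "roll": 0, "hand": 1},
    {"translation": [0, 0, 0], "roll": 0, "hand": 1},
  ],
)

```text
t: 31.75
tcp_pos: [588.2, 159.2, 95.8]
ee_rot: [0.302, 0.009, 0.953, -0.001]
wrist_force: [0.6, -0.4, 0.1]
finger_gap: 0.001
grip_force: 0.0
```

```bash
python3 tl.py 593.5 159 87.3
```

```text
t 31.75 tcp [588.2 159.2  95.8] F [ 0.6 -0.4  0.1] j [ 0.225 -0.299 -0.642  0.628 -0.137  0.203]
axes cols [[-0.817, 0.019, 0.576], [0.017, 1.0, -0.008], [-0.576, 0.004, -0.817]] tilt 35.18 az -0.8 yaw 88.9
delta tool mm [ 0.6 -0.2 10. ] shares [ 0.02 -0.01  0.33]
```

>>> servo_tool(
  increments=[
    {"translation": [0, 0, 0.25], "roll": 0, "hand": 1},
    {"translation": [0, 0, 0.15], "roll": 0, "hand": 1},
    {"translation": [0, 0, 0.08], "roll": 0, "hand": 1},
    {"translation": [0, 0, 0.07], "roll": 0, "hand": 1},
    {"translation": [0, 0, 0], "roll": 0, "hand": 1},
    {"translation": [0, 0, 0], "roll": 0, "hand": 1},
    {"translation": [0, 0, 0], "roll": 0, "hand": 1},
    {"translation": [0, 0, 0], "roll": 0, "hand": 1},
  ],
)

```text
t: 32.55
tcp_pos: [596.8, 159.1, 83.7]
ee_rot: [0.301, 0.009, 0.953, -0.002]
wrist_force: [-23.2, -3.1, 20.5]
finger_gap: 0.0
grip_force: 14.8
```

```bash
python3 tl.py 593.5 159 87.3
```

```text
t 32.55 tcp [596.8 159.1  83.7] F [-23.2  -3.1  20.5] j [ 0.221 -0.262 -0.637  0.596 -0.135  0.198]
axes cols [[-0.818, 0.018, 0.575], [0.016, 1.0, -0.009], [-0.575, 0.002, -0.818]] tilt 35.09 az -0.9 yaw 88.9
delta tool mm [ 0.6 -0.1 -4.8] shares [ 0.02 -0.   -0.16]
```

The force and depth match the round key's, so the bar key is bottomed. Retracting.

>>> servo_tool(
  increments=[
    {"translation": [0, 0, -0.5], "roll": 0, "hand": 1},
    {"translation": [0, 0, -1], "roll": 0, "hand": 1},
    {"translation": [0, 0, -1], "roll": 0, "hand": 1},
    {"translation": [0, 0, -1], "roll": 0, "hand": 1},
    {"translation": [0, 0, -0.5], "roll": 0, "hand": 1},
    {"translation": [0, 0, 0], "roll": 0, "hand": 1},
    {"translation": [0, 0, 0], "roll": 0, "hand": 1},
    {"translation": [0, 0, 0], "roll": 0, "hand": 1},
  ],
)

```text
t: 33.35
tcp_pos: [527.8, 159.5, 177.0]
ee_rot: [0.3, 0.009, 0.954, -0.002]
wrist_force: [-0.5, -0.6, -0.6]
finger_gap: -0.002
grip_force: 0.0
```

```bash
python3 - <<'E'
from h import *
st=snap('wrist','w9');snap('top','t2')
a=cv2.imread('pics/t0_raw.png',0);b=cv2.imread('pics/t2_raw.png',0)
for g in (a,b):
    m=(g[165:240,350:425]<60).astype('uint8');n,l,s,c=cv2.connectedComponentsWithStats(m)
    print([( (c[i]+[350,165]).round(1).tolist(),int(s[i,4])) for i in range(1,n) if 25<s[i,4]<80])
g=cv2.cvtColor(cv2.imread('pics/w9_raw.png'),6);n=np.array([-.588,0.015,.809])
k,l,s,c=cv2.connectedComponentsWithStats((g>140).astype('uint8'))
for i in range(1,k):
    if 150<s[i,4]<1500 and 120<c[i][1]<260:
        o,D=ray('wrist',c[i],st);P=o+D[0]*(n@(np.array([597.5,291,87.5])-o)/(n@D[0])); print(c[i].round(),s[i],P.round(1))
E
python3 tl.py
```

```text
[([399.8, 180.2], 49), ([380.4, 209.1], 30)]
[([399.8, 180.2], 46)]
[ 13. 136.] [  0 125  30  21 211] [ 540.5 -111.3   53.5]
[ 35. 168.] [ 14 153  36  32 681] [564.  -99.2  70.4]
[324. 198.] [304 189  40  20 793] [592.9 159.5  86.6]
[468. 199.] [458 189  21  21 348] [596.6 291.7  86.8]
[372. 199.] [362 190  21  19 385] [594.3 203.4  86.8]
[420. 199.] [410 190  22  19 379] [595.4 247.5  86.8]
[258. 239.] [245 235  27   9 169] [623.4  97.2 109.9]
t 33.45 tcp [527.8 159.5 176.9] F [-0.2  0.1 -0.3] j [ 0.262 -0.509 -0.62   0.869 -0.158  0.234]
axes cols [[-0.82, 0.019, 0.572], [0.017, 1.0, -0.009], [-0.572, 0.002, -0.82]] tilt 34.89 az -0.9 yaw 88.9
```

All four keys read at the same height again, the handle is where it started, and the arm touches nothing. Handing in.

```bash
python3 -c "
from station import env
print(env.job_done())"
```

```text
the job is handed in; nothing more can be done
None
```

I pressed the round key, turned the wheel one full turn clockwise back to its start, pressed the bar key, and handed the job in at about 33 s; the hand-in returned no verdict.

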